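Load the calibration balls from behind the sample jars

TASK

Two sample jars stand in front of the calibration balls. Clear both jars onto the green mat, then drop the brass ball and after it the white ball through the funnel into the sample cell, and when both are in put each jar back on the disc of the colour of its lid. Keep the jars upright and set them down rather than dropping them, and leave the amber bottle and the brush where they are.

Things in the scene. Friction and masses are not known exactly. Their poses are not given: they have to be found in the camera images.
- jar_red: upright soil-sample jar, brown lower part, white band above, round red lid on top. Glass body 54 mm in diameter, lid 56 mm in diameter and 22 mm high, 112 mm high in all, about 0.3 kg. Origin: centre of its underside, z up. The lid is a good place to grip. It starts on the red disc and hides the ball post behind it
- jar_blue: upright soil-sample jar, brown lower part, white band above, round blue lid on top. Glass body 54 mm in diameter, lid 56 mm in diameter and 22 mm high, 112 mm high in all, about 0.3 kg. Origin: centre of its underside, z up. The lid is a good place to grip. It starts on the blue disc and hides the ball post behind it
- pad_red: red round disc, 76 mm in diameter, 3 mm thick, fixed on the black plate: the home of the jar with the red lid. Origin: centre of its underside (4 mm above the bench); its top is 3 mm above the origin. The two discs lie side by side, centres 100 mm apart
- pad_blue: blue round disc, 76 mm in diameter, 3 mm thick, fixed on the black plate: the home of the jar with the blue lid. Origin: centre of its underside (4 mm above the bench); its top is 3 mm above the origin. The two discs lie side by side, centres 100 mm apart
- ball_brass: golden polished brass calibration ball, 30 mm in diameter, origin at its centre. It rests loose on a grey hollow post (square, 22 mm wide, 25 mm high) at the back edge of the black plate; the post is narrower than the ball. The ball's centre is about 42 mm above the bench. The two posts are 100 mm apart, each 55 mm behind one of the discs. 0.11 kg
- ball_white: white ceramic calibration ball, 30 mm in diameter, origin at its centre. It rests loose on a grey hollow post (square, 22 mm wide, 25 mm high) at the back edge of the black plate; the post is narrower than the ball. The ball's centre is about 42 mm above the bench. The two posts are 100 mm apart, each 55 mm behind one of the discs. 0.085 kg
- mat: green mat, 200 mm long (its x) by 160 mm wide (its y), 3 mm thick, fixed flat on the bench: the side area for the jars, with room for both side by side along its x. Origin: centre of its underside. It lies to the left or right
- cell: fixed aluminium block 110 x 110 mm, 70 mm high, orange funnel on top. Funnel mouth 106 mm inside, 112 mm outside diameter, rim 112 mm above the bench; it narrows to a well 34 mm in diameter, floor 8 mm above the bench, which takes both balls one above the other. Origin: centre of the underside, on the axis of funnel and well. On the other side from the mat
- amber_bottle: bystander: amber glass bottle with white cap, 56 mm in diameter, 120 mm high, at the far left of the work. Origin: centre of its underside. Not to be disturbed
- brush: bystander: brush with a wooden handle, 170 mm long, lying on the bench between the robot and the black plate, about 20 mm high. Origin: underside, near its middle; x along its length. Not to be disturbed
Not all that is in view belongs to the job. Leave any pink or purple look-alike of the ball_white alone. Of the things shaped like the pad_blue, the blue one is meant.

How it is judged:
On the way, in this order (a step that is already met when the one before it is completed fails the run):
1. both jars stand upright and released on the green mat (x of jar_red in the frame of mat between -0.1 and 0.1 m and y of jar_red in the frame of mat between -0.08 and 0.08 m and z of jar_red in the frame of mat between -0.002 and 0.008 m and angle between each of jar_red, jar_blue's own z axis and vertical below 0.1 rad and linear speed of each of jar_red, jar_blue below 0.03 m/s and x of jar_blue in the frame of mat between -0.1 and 0.1 m and y of jar_blue in the frame of mat between -0.08 and 0.08 m and z of jar_blue in the frame of mat between -0.002 and 0.008 m and contact force between the fingers and jar_red below 0.05 N and contact force between the fingers and jar_blue below 0.05 N), for 0.2 s.
2. the brass ball lies at the bottom of the well, the white one not yet in, the jars still on the mat (x of jar_red in the frame of mat between -0.1 and 0.1 m and y of jar_red in the frame of mat between -0.08 and 0.08 m and z of jar_red in the frame of mat between -0.002 and 0.008 m and angle between each of jar_red, jar_blue's own z axis and vertical below 0.1 rad and linear speed of each of jar_red, jar_blue below 0.03 m/s and x of jar_blue in the frame of mat between -0.1 and 0.1 m and y of jar_blue in the frame of mat between -0.08 and 0.08 m and z of jar_blue in the frame of mat between -0.002 and 0.008 m and horizontal distance between ball_brass and cell below 0.008 m and z of ball_brass in the frame of cell between 0.015 and 0.032 m and horizontal distance between ball_white and cell above 0.03 m), for 0.2 s.
3. the white ball lies on the brass ball in the well, the jars still on the mat (x of jar_red in the frame of mat between -0.1 and 0.1 m and y of jar_red in the frame of mat between -0.08 and 0.08 m and z of jar_red in the frame of mat between -0.002 and 0.008 m and angle between each of jar_red, jar_blue's own z axis and vertical below 0.1 rad and linear speed of each of jar_red, jar_blue below 0.03 m/s and x of jar_blue in the frame of mat between -0.1 and 0.1 m and y of jar_blue in the frame of mat between -0.08 and 0.08 m and z of jar_blue in the frame of mat between -0.002 and 0.008 m and horizontal distance between each of ball_brass, ball_white and cell below 0.008 m and z of ball_brass in the frame of cell between 0.015 and 0.032 m and z of ball_white in the frame of cell between 0.042 and 0.062 m), for 0.2 s.
At the end, for the whole second after the job is handed in: each jar stands upright (within 0.1 rad), released and at rest on the disc of its lid's colour, its centre within 13 mm of the disc's; both balls are at rest in the well of the cell, the brass one at the bottom and the white one above it (horizontal distance between jar_red and pad_red below 0.013 m and z of jar_red in the frame of pad_red between -0.002 and 0.008 m and angle between each of jar_red, jar_blue's own z axis and vertical below 0.1 rad and linear speed of each of jar_red, jar_blue below 0.01 m/s and contact force between the fingers and jar_red below 0.05 N and horizontal distance between jar_blue and pad_blue below 0.013 m and z of jar_blue in the frame of pad_blue between -0.002 and 0.008 m and contact force between the fingers and jar_blue below 0.05 N and horizontal distance between each of ball_brass, ball_white and cell below 0.008 m and z of ball_brass in the frame of cell between 0.015 and 0.032 m and z of ball_white in the frame of cell between 0.042 and 0.062 m and linear speed of each of ball_brass, ball_white below 0.02 m/s); the robot touches nothing.
It fails at once if a jar is tipped (more than 0.6 rad) (angle between any of jar_red, jar_blue's own z axis and vertical above 0.6 rad).
It fails at once if a jar is dropped (falls freely by more than about 20 mm) ((contact force between the fingers and jar_red below 0.05 N and linear speed of jar_red above 0.65 m/s) or (contact force between the fingers and jar_blue below 0.05 N and linear speed of jar_blue above 0.65 m/s)).
It fails at once if the amber bottle or the brush is moved by more than 30 mm (distance of any of amber_bottle, brush from where it was at the start of the episode above 0.03 m).
It also fails if it takes over 144 s, if anything falls off the work surface, if the arm or the gripper's body presses on something with over 40 N, if the wrist force passes 120 N, or if a joint passes its speed limit or range.

ROBOT

A 6-joint arm with a two-finger parallel gripper is mounted at the origin on the work surface. World frame = base frame: x ahead of the robot, y to its left, z up, the work surface at z = 0. Lengths are in m, angles in rad, forces in N, time in s.
With the tool pointing down it reaches from about 0.25 to 0.725 m from the base axis. Payload 4 kg.
Tool frame: the origin (TCP) lies midway between the tips of the shut fingers; the grasp point (between the pads) lies 19 mm behind it; z points along the fingers, y is the line along which they close (so a half turn about z gives the same grasp; the last joint's range is limited). The gripper opens to 85 mm and grips with 20 to 120 N. Pads are 22 mm wide; open, the fingers measure 114 mm over their backs; the gripper's body (76 mm by 85 mm) begins 54 mm behind the grasp point. The pads swing forward as they close: fully open they stand 13 mm farther back than shut.
Start: joints at [1.142, 0.241, 0.005, 1.335, 0, 1.571], TCP at [0.208, 0.455, 0.231] pointing down, gripper open.
Joint ranges: [-2.72, 2.72], [-1.05, 1.87], [-1.09, 1.28], [-1.99, 2.15], [-1.42, 1.44], [-3.14, 3.14]. Speed limits (rad/s): [2.79, 2.79, 3.14, 3.14, 3.14, 3.14].

INTERFACE

Orientations are given as a unit quaternion [x, y, z, w].
In Python, from workcell import get_obs, imaging, workorder gives the robot as it stands.
- The arm moves only by the tool send_path, called after "Emit:" as a command line: name --argument value ..., lists and objects as JSON in quotes. Schema: {"type":"object","properties":{"moves":{"type":"object","properties":{"ticks":{"type":"array","items":{"type":"array","items":{"type":"number"},"minItems":7,"maxItems":7},"minItems":1,"maxItems":10}},"additionalProperties":false,"required":["ticks"]},"only":{"type":"string"},"quiet":{"type":"boolean"},"lines":{"type":"string"}},"required":["moves"],"additionalProperties":false}. moves is an object whose key "ticks" holds a list of rows, 1 to 10 of them, each of 7 numbers: a rotation vector rx, ry, rz in shares of 2 pi rad (1.0 is 2 pi rad), then dx, dy, dz in a scale on which 1.0 is 0.6 m, then the finger opening in m; each row is the pose to reach, as a shift and turn from the pose commanded when the call began, along the tool's axes at that moment; what a row does not reach only later rows make up. A row lasts 1/8 s, in which the tool goes at most 0.0625 m and 0.188 rad, less where a joint would pass 70% of its speed; a pose out of reach is approached as far as the arm can. The fingers move at their own pace and stop on an object; the grip force is fixed at half the most. Time passes only in rows, so rows that do not move let the fingers close. The tool returns the time, the measured TCP pose, the force, the opening and the grip force at its end. only (a regular expression) keeps the lines of the reply that match it, lines (a string "A,B") keeps lines A to B, and quiet returns only ok. No shift or turn number may pass 1 either way. Input that does not fit is refused with a message, and nothing moves.
- get_obs(): the state, without advancing time (a new reading comes with each control period).
- imaging.camera(name): name is "side" or "top" or "wrist"; returns (picture, depth): 420x560x3 uint8, red, green, blue; 420x560 float32, m along the optical axis (not along the pixel's ray), 0 where there is no reading.
- imaging.calibration(name): a dict with "mtx" (3x3 intrinsics, pixels), "R" (3x3) and "t" (3): a world point X has camera coordinates R X + t. Camera axes: x right, y down, z forward; pixel columns grow to the right and rows downward; lengths in m; the calibration is good to about 2 mm. A picture is of the moment at which its call begins: read the wrist's pose just before it. calibration takes no time and is no camera call; for the wrist camera it gives the pose at the moment of the call.
- workorder.job_done(): hands the job in; it is judged then, once.
The state is a dict: "clock": time; "joint_pos": joint angles; "joint_vel": joint speeds; "tau": joint torques, N m; "eef_pos": TCP position; "tool_rot": TCP orientation; "ft_force": force on the tool from outside, world axes, zero at the start; "ft_torque": the same for the moment, N m; "grip_width": finger opening in m; "grasp_force": force on a finger pad.
Only numpy, scipy, OpenCV 4.12 (cv2) and the standard library are available. Lean on these libraries where they do the work, as an engineer would, in place of code of your own. Each camera call takes 0.05 s, during which the arm holds its last target. There are 200 camera calls.

## Working session

There is one attempt and no reset: what is moved stays moved. The work goes in short steps, Python scripts to look and compute and a tool call to move; the robot and the scene stay as the last step left them, time stands still between calls to the robot, and variables do not carry over. Pictures are saved under pics/ and viewed, at most 14 in all, crops included, and the job is handed in when it is done.

```bash
ls; mkdir -p pics
```

Run:
```python
from workcell import get_obs, imaging
import cv2,numpy as np
o=get_obs();print(o['clock'],o['eef_pos'],o['tool_rot'],o['grip_width'])
for n in('top','side'):
    p,d=imaging.camera(n);cv2.imwrite(f'pics/{n}0.png',p[:,:,::-1]);np.savez(f'{n}0.npz',p=p,d=d)
    c=imaging.calibration(n);print(n,c)
```

```text
pics
0.0 [0.207628   0.45415145 0.23041011] [ 2.12769788e-01  9.77101785e-01 -1.03410433e-03 -2.22100074e-04] 0.08558646693584218
top {'mtx': array([[379.09106508,   0.        , 272.68765251],
       [  0.        , 379.09106508, 208.86197013],
       [  0.        ,   0.        ,   1.        ]]), 'R': array([[-0.02644176, -0.99947649,  0.01864364],
       [-0.99532736,  0.02459024, -0.0933743 ],
       [ 0.09286696, -0.02102551, -0.99545651]]), 't': array([0.00306185, 0.58664144, 0.74757284])}
side {'mtx': array([[382.35307889,   0.        , 285.08078539],
       [  0.        , 382.35307889, 212.49447796],
       [  0.        ,   0.        ,   1.        ]]), 'R': array([[-0.96724283, -0.2532693 , -0.01720378],
       [-0.17089856,  0.69978152, -0.69361337],
       [ 0.18770986, -0.66795246, -0.72014201]]), 't': array([0.57166471, 0.13541309, 0.73008753])}
```

View pics/top0.png

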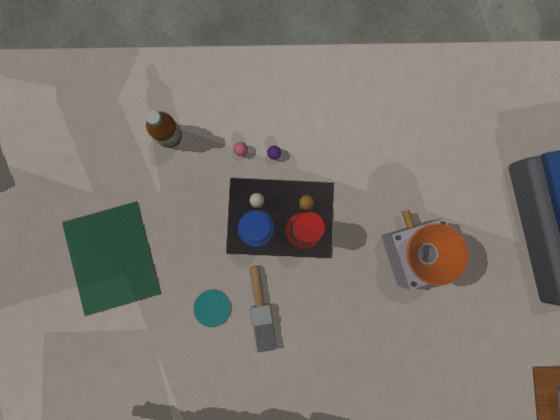

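View pics/side0.png

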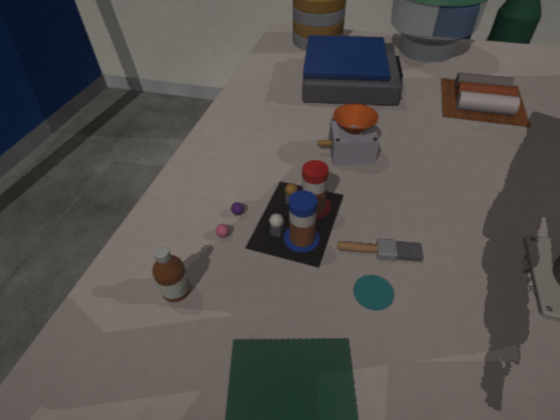

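The top view shows the mat at left (112,258), jars blue (256,228) and red (305,230), balls white (257,200) and brass (306,202), and the funnel at (437,254). The pink and purple decoys are near (241,149) and (274,152). The bottle (162,127) and brush (262,310) are clear of the work.

Create h.py:
```python
from workcell import get_obs, imaging
import cv2,numpy as np
from scipy.spatial.transform import Rotation as Rot
def ray(c,uv,z):
    d=c['R'].T@np.linalg.inv(c['mtx'])@np.array([uv[0],uv[1],1.]); o=-c['R'].T@c['t']
    return o+d*(z-o[2])/d[2]
def blob(p,lo,hi,box=None):
    h=cv2.cvtColor(p,cv2.COLOR_RGB2HSV); m=cv2.inRange(h,np.array(lo),np.array(hi))
    if box: k=np.zeros_like(m);k[box[1]:box[3],box[0]:box[2]]=255;m&=k
    cs,_=cv2.findContours(m,cv2.RETR_EXTERNAL,cv2.CHAIN_APPROX_NONE)
    return max(cs,key=cv2.contourArea)
def go(target,yaw=None):
    "print shift in tool axes to reach world target; yaw = direction of tool y in world (rad)"
    o=get_obs();R=Rot.from_quat(o['tool_rot'])
    print('shift',np.round(R.inv().apply(np.array(target)-o['eef_pos']),4),'at',np.round(o['eef_pos'],4))
    if yaw is not None:
        y=np.array([np.cos(yaw),np.sin(yaw),0]);z=np.array([0,0,-1.]);W=Rot.from_matrix(np.stack([np.cross(y,z),y,z],1))
        for k in(0,np.pi):
            print('rotvec',np.round((R.inv()*W*Rot.from_euler('z',k)).as_rotvec(),4))
```

Run:
```python
from h import *
p=np.load('top0.npz');p,d=p['p'],p['d'];c=imaging.calibration('top')
def surf(cnt):
    m=np.zeros(p.shape[:2],np.uint8);cv2.drawContours(m,[cnt],-1,1,-1);v,u=np.nonzero((m>0)&(d>0));dd=d[v,u]
    X=np.stack([u,v,np.ones_like(u)],0);X=np.linalg.inv(c['mtx'])@X*dd;return (c['R'].T@(X-c['t'][:,None])).T
for n,lo,hi,box in[('red',(0,150,60),(4,255,255),(280,205,330,255)),('blue',(105,120,50),(130,255,255),(230,205,280,255)),
   ('brass',(10,100,50),(30,255,255),(295,190,320,213)),('white',(0,0,120),(180,70,255),(245,190,270,212)),('funnel',(4,180,80),(14,255,255),(395,215,480,300)),('mat',(60,90,20),(90,255,255),(50,190,170,325)),('black',(0,0,0),(180,255,45),(215,170,345,265))]:
    k=blob(p,lo,hi,box);P=surf(k);(u,v),r=cv2.minEnclosingCircle(k)
    print(n,cv2.contourArea(k),(round(u),round(v),round(r,1)),'zmax',np.percentile(P[:,2],[5,50,95]).round(3))
    if n in('red','blue','funnel'):
        q=P[P[:,2]>np.percentile(P[:,2],97)-.006][:,:2].astype(np.float32);(x,y),r=cv2.minEnclosingCircle(q);print('  top circ',x,y,r, q.mean(0))
    if n in('brass','white'):
        print('  ray',ray(c,(u,v),.042)); A=np.c_[2*P,np.ones(len(P))];print('  top',P[P[:,2].argmax()])
    if n in('mat','black'):
        b=cv2.boxPoints(cv2.minAreaRect(k));W=np.array([ray(c,x,.004) for x in b]);print(W[:,:2].round(4).tolist(),W.mean(0)[:2],np.linalg.norm(W-np.roll(W,1,0),axis=1))
```

```text
red 811.0 (305, 229, 19.4) zmax [0.007 0.119 0.121]
  top circ 0.544340968132019 -0.0740337073802948 0.02769934944808483 [ 0.54432386 -0.07393787]
blue 990.0 (256, 228, 18.3) zmax [0.006 0.119 0.121]
  top circ 0.5485497117042542 0.024342428892850876 0.027924897149205208 [0.5484092  0.02428314]
brass 148.5 (306, 202, 7.3) zmax [0.044 0.053 0.057]
  ray [ 0.59737701 -0.07903163  0.042     ]
  top [ 0.60136362 -0.081312    0.05897122]
white 85.0 (255, 199, 5.8) zmax [0.05  0.055 0.058]
  ray [0.60593704 0.02336723 0.042     ]
  top [0.60588316 0.02485281 0.05921121]
funnel 1519.5 (438, 254, 30.2) zmax [0.076 0.096 0.111]
  top circ 0.48900920152664185 -0.3077075183391571 0.05459817498922348 [ 0.48056558 -0.33991826]
mat 7162.0 (110, 258, 61.5) zmax [0.001 0.003 0.005]
[[0.5746, 0.4277], [0.611, 0.2726], [0.416, 0.2224], [0.3819, 0.3747]] [0.49587324 0.32435195] [0.1998255  0.15935904 0.20137354 0.15600968]
black 4570.0 (268, 217, 53.4) zmax [0.002 0.005 0.12 ]
[[0.5004, 0.0855], [0.6566, 0.0753], [0.644, -0.0957], [0.4875, -0.0823]] [ 0.57213863 -0.00428519] [0.16825446 0.15653781 0.17140149 0.15700597]
```

Run:
```python
from h import *
go((.5485,.0243,.2),-.03)
```

```text
shift [-0.4887 -0.2492  0.031 ] at [0.2077 0.4542 0.2305]
rotvec [-1.700e-03  1.100e-03  1.172e+00]
rotvec [-1.3000e-03 -1.9000e-03 -1.9696e+00]
```

The rows are not in the units I measure in: shifts go in shares of 0.6 m and turns go in shares of 2 pi rad. I convert before sending: -0.489 m / 0.6 = -0.815, -0.249 m / 0.6 = -0.415, 1.172 rad / 6.2832 = 0.1865.

Emit:
send_path --moves '{"ticks":[[0,0,0.0318,-0.0833,-0.0417,0,0.085],[0,0,0.1865,-0.815,-0.415,0.05,0.085],[0,0,0.1865,-0.815,-0.415,0.05,0.085],[0,0,0.1865,-0.815,-0.415,0.05,0.085],[0,0,0.1865,-0.815,-0.415,0.05,0.085],[0,0,0.1865,-0.815,-0.415,0.05,0.085],[0,0,0.1865,-0.815,-0.415,0.05,0.085],[0,0,0.1865,-0.815,-0.415,0.05,0.085],[0,0,0.1865,-0.815,-0.415,0.05,0.085],[0,0,0.1865,-0.815,-0.415,0.05,0.085]]}'

```text
clock: 1.35
eef_pos: [0.5504, 0.0216, 0.1998]
tool_rot: [0.72, 0.694, -0.001, -0.0]
ft_force: [-0.3, -0.2, 0.3]
grip_width: 0.085
grasp_force: 0.0
```

Run:
```python
from h import *
go((.5485,.0243,.2),-.03)
p,d=imaging.camera('wrist');cv2.imwrite('pics/w1.png',p[:,:,::-1]);np.savez('w1.npz',p=p,d=d);c=imaging.calibration('wrist');print(c)
```

```text
shift [ 0.0026 -0.002  -0.0002] at [0.5504 0.0216 0.1998]
rotvec [-0.0014  0.0007 -0.0058]
rotvec [1.0000e-03 2.2000e-03 3.1358e+00]
{'mtx': array([[337.34189573,   0.        , 280.85532808],
       [  0.        , 337.34189573, 207.47886463],
       [  0.        ,   0.        ,   1.        ]]), 'R': array([[ 0.9994435 , -0.03324083, -0.00277992],
       [-0.03049284, -0.94423836,  0.32784768],
       [-0.01352283, -0.32758047, -0.9447265 ]]), 't': array([-0.54777988,  0.0066046 ,  0.36689532])}
```

View pics/w1.png

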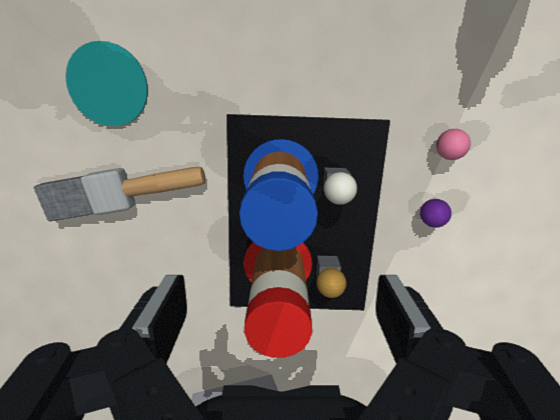

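Wrist view: blue lid at (279,212), red lid (278,321), white ball (341,188), brass ball (332,283); fingers straddle the row left and right. I'll measure these.

Add to h.py:
```python
def pts(c,d):
    v,u=np.indices(d.shape);X=np.stack([u,v,np.ones_like(u)],0).reshape(3,-1);X=np.linalg.inv(c['mtx'])@X*d.ravel()
    return (c['R'].T@(X-c['t'][:,None])).T.reshape(*d.shape,3)
```

Run:
```python
from h import *
f=np.load('w1.npz');p,d=f['p'],f['d'];c=imaging.calibration('wrist');P=pts(c,d);h=cv2.cvtColor(p,cv2.COLOR_RGB2HSV)
for n,lo,hi,box in[('blue',(105,120,50),(130,255,255),(235,130,325,255)),('red',(0,150,60),(4,255,255),(235,230,320,365))]:
    m=(cv2.inRange(h,np.array(lo),np.array(hi))>0)&(P[...,2]>.112)&(d>0);m[:, :box[0]]=0;m[:,box[2]:]=0
    v,u=np.nonzero(m);(a,b),r=cv2.minEnclosingCircle(P[m][:,:2].astype(np.float32));print(n,(a,b,r),P[m].mean(0))
    k=max(cv2.findContours(m.astype(np.uint8),0,1)[0],key=cv2.contourArea);e=cv2.fitEllipse(k);print(e,ray(c,e[0],.119))
for n,lo,hi,box in[('brass',(10,100,50),(30,255,255),(310,262,355,302)),('white',(0,0,110),(180,70,255),(318,165,365,208))]:
    k=blob(p,lo,hi,box);(u,v),r=cv2.minEnclosingCircle(k);print(n,(u,v,r),ray(c,(u,v),.042))
```

```text
blue (0.5469150543212891, 0.024926481768488884, 0.027942543849349022) [0.54709683 0.02670888 0.11937066]
((277.6856384277344, 212.57687377929688), (74.4717788696289, 76.91753387451172), 91.44049835205078) [0.5470681  0.02683197 0.119     ]
red (0.5433036088943481, -0.07345084100961685, 0.0282376017421484) [ 0.54359658 -0.07039198  0.11904227]
((277.7494201660156, 326.54345703125), (61.008872985839844, 67.17723846435547), 93.40933990478516) [ 0.54359228 -0.07021167  0.119     ]
brass (331.02423095703125, 282.72467041015625, 15.147732734680176) [ 0.59691752 -0.07922032  0.042     ]
white (340.3333435058594, 187.3333282470703, 16.09011459350586) [0.60395111 0.02180032 0.042     ]
```

Scaled: 0.113 m / 0.6 = 0.1883, -0.0035 m / 0.6 = -0.0058.

Emit:
send_path --moves '{"ticks":[[0,0,0,0.0058,-0.0058,0.05,0.085],[0,0,0,0.0058,-0.0058,0.1167,0.085],[0,0,0,0.0058,-0.0058,0.1667,0.085],[0,0,0,0.0058,-0.0058,0.1883,0.085],[0,0,0,0.0058,-0.0058,0.1883,0.085],[0,0,0,0.0058,-0.0058,0.1883,0.04],[0,0,0,0.0058,-0.0058,0.1883,0.04],[0,0,0,0.0058,-0.0058,0.1883,0.04],[0,0,0,0.0058,-0.0058,0.1883,0.04],[0,0,0,0.0058,-0.0058,0.1883,0.04]]}'

```text
clock: 2.65
eef_pos: [0.5473, 0.0287, 0.0903]
tool_rot: [0.718, 0.696, 0.002, 0.001]
ft_force: [-0.1, 0.3, 5.6]
grip_width: 0.0542
grasp_force: 63.0
```

Scaled: -0.07 m / 0.6 = -0.1167, -0.05 m / 0.6 = -0.0833.

Emit:
send_path --moves '{"ticks":[[0,0,0,0,0,-0.0167,0.04],[0,0,0,0,0,-0.05,0.04],[0,0,0,0,0,-0.0833,0.04],[0,0,0,0,0,-0.1167,0.04],[0,0,0,0,0,-0.1167,0.04],[0,0,0,0,0,-0.1167,0.04]]}'

```text
clock: 3.4
eef_pos: [0.545, 0.0285, 0.1575]
tool_rot: [0.718, 0.696, -0.001, -0.0]
ft_force: [0.1, -0.8, -3.4]
grip_width: 0.0547
grasp_force: 63.7
```

Run:
```python
from h import *
ex=np.array([.968,.25]);ey=np.array([-.25,.968]);m=np.array([.4965,.3247])
for s in((-.05,-.02),(.05,.02)): print(m+s[0]*ex+s[1]*ey)
a=m-.05*ex-.02*ey
go((*(m+.05*ex+.02*ey),.16))
p,d=imaging.camera('side');cv2.imwrite('pics/s1.png',p[120:320,200:400,::-1])
```

```text
[0.4531  0.29284]
[0.5399  0.35656]
shift [ 0.3278 -0.015  -0.0025] at [0.545  0.0285 0.1575]
```

View pics/s1.png

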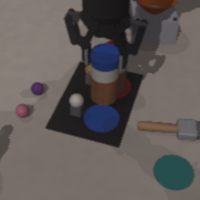

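Blue jar is held upright above its disc (crop 100,75), and the disc is visible below. Carry it to the mat.

Scaled: 0.328 m / 0.6 = 0.5467, -0.015 m / 0.6 = -0.025.

Emit:
send_path --moves '{"ticks":[[0,0,0,0.05,-0.0033,0,0.04],[0,0,0,0.1333,-0.0083,0,0.04],[0,0,0,0.2167,-0.0117,0,0.04],[0,0,0,0.3,-0.0167,0,0.04],[0,0,0,0.3833,-0.02,0,0.04],[0,0,0,0.4667,-0.0233,0,0.04],[0,0,0,0.5167,-0.025,0,0.04],[0,0,0,0.5467,-0.025,0,0.04],[0,0,0,0.5467,-0.025,0,0.04]]}'

```text
clock: 4.58
eef_pos: [0.5401, 0.3573, 0.1571]
tool_rot: [0.717, 0.697, -0.001, -0.0]
ft_force: [0.4, -0.1, -2.0]
grip_width: 0.0545
grasp_force: 63.7
```

Run:
```python
from h import *
go((.54,.3566,.086))
```

```text
shift [-0.0006  0.0001  0.0711] at [0.5401 0.3573 0.1571]
```

Scaled: 0.068 m / 0.6 = 0.1133, 0.066 m / 0.6 = 0.11.

Emit:
send_path --moves '{"ticks":[[0,0,0,0,0,0.0333,0.04],[0,0,0,0,0,0.075,0.04],[0,0,0,0,0,0.1,0.04],[0,0,0,0,0,0.11,0.04],[0,0,0,0,0,0.1133,0.04],[0,0,0,0,0,0.1133,0.04]]}'

```text
clock: 5.32
eef_pos: [0.5411, 0.357, 0.0911]
tool_rot: [0.718, 0.696, 0.001, 0.0]
ft_force: [0.2, 0.3, -2.4]
grip_width: 0.0545
grasp_force: 63.8
```

Emit:
send_path --moves '{"ticks":[[0,0,0,0,0,0.0017,0.04],[0,0,0,0,0,0.0033,0.04],[0,0,0,0,0,0.0033,0.04]]}'

```text
clock: 5.7
eef_pos: [0.5405, 0.357, 0.0884]
tool_rot: [0.718, 0.696, 0.0, 0.0]
ft_force: [-0.1, 0.6, -2.6]
grip_width: 0.0544
grasp_force: 63.8
```

Scaled: 0.002 m / 0.6 = 0.0033, 0.001 m / 0.6 = 0.0017.

Emit:
send_path --moves '{"ticks":[[0,0,0,0,0,0.0017,0.04],[0,0,0,0,0,0.0033,0.04],[0,0,0,0,0,0.0033,0.04]]}'

```text
clock: 6.08
eef_pos: [0.5405, 0.3569, 0.0864]
tool_rot: [0.718, 0.696, 0.0, -0.0]
ft_force: [0.2, -0.6, -1.2]
grip_width: 0.054
grasp_force: 63.9
```

Emit:
send_path --moves '{"ticks":[[0,0,0,0,0,0.0017,0.04],[0,0,0,0,0,0.0017,0.04]]}'

```text
clock: 6.32
eef_pos: [0.5406, 0.3571, 0.0863]
tool_rot: [0.718, 0.696, 0.0, -0.0]
ft_force: [-1.4, -0.9, 5.1]
grip_width: 0.0543
grasp_force: 64.6
```

Contact made. Release, rise, and head for the red jar.

Scaled: -0.12 m / 0.6 = -0.2, -0.08 m / 0.6 = -0.1333.

Emit:
send_path --moves '{"ticks":[[0,0,0,0,0,0,0.085],[0,0,0,0,0,0,0.085],[0,0,0,0,0,0,0.085],[0,0,0,0,0,0,0.085],[0,0,0,0,0,-0.05,0.085],[0,0,0,0,0,-0.1333,0.085],[0,0,0,0,0,-0.2,0.085],[0,0,0,0,0,-0.2,0.085]]}'

```text
clock: 7.32
eef_pos: [0.5427, 0.3582, 0.2102]
tool_rot: [0.718, 0.696, 0.005, 0.001]
ft_force: [-0.2, -0.0, -0.9]
grip_width: 0.0852
grasp_force: 0.0
```

Run:
```python
from h import *
go((.5437,-.0733,.2),-.03)
```

```text
shift [-0.4314  0.0139  0.008 ] at [0.5427 0.3582 0.2102]
rotvec [ 0.0076 -0.0053 -0.0001]
rotvec [-0.0083 -0.0119  3.1415]
```

Scaled: -0.43 m / 0.6 = -0.7167, 0.0155 m / 0.6 = 0.0258.

Emit:
send_path --moves '{"ticks":[[0,0,0,-0.7167,0.0258,0.0083,0.085],[0,0,0,-0.7167,0.0258,0.0083,0.085],[0,0,0,-0.7167,0.0258,0.0083,0.085],[0,0,0,-0.7167,0.0258,0.0083,0.085],[0,0,0,-0.7167,0.0258,0.0083,0.085],[0,0,0,-0.7167,0.0258,0.0083,0.085],[0,0,0,-0.7167,0.0258,0.0083,0.085],[0,0,0,-0.7167,0.0258,0.0083,0.085],[0,0,0,-0.7167,0.0258,0.0083,0.085],[0,0,0,-0.7167,0.0258,0.0083,0.085]]}'

```text
clock: 8.57
eef_pos: [0.543, -0.072, 0.1999]
tool_rot: [0.717, 0.697, -0.0, -0.0]
ft_force: [-0.0, 0.8, -0.2]
grip_width: 0.0849
grasp_force: 0.0
```

Run:
```python
from h import *
go((.5437,-.0733,.0885),-.03)
f,d=imaging.camera('wrist');p=f;c=imaging.calibration('wrist');P=pts(c,d);h=cv2.cvtColor(p,cv2.COLOR_RGB2HSV)
m=(cv2.inRange(h,np.array((0,150,60)),np.array((4,255,255)))>0)&(P[...,2]>.112)&(d>0)
print(cv2.minEnclosingCircle(P[m][:,:2].astype(np.float32)),P[m].mean(0))
k=blob(p,(105,120,50),(130,255,255));e=cv2.fitEllipse(k);print('bluepad',e,ray(c,e[0],.007))
cv2.imwrite('pics/w2.png',p[:,:,::-1]);np.savez('w2.npz',p=p,d=d)
```

```text
shift [-0.0013  0.0009  0.1114] at [ 0.543  -0.072   0.1999]
rotvec [-0.0009 -0.0004  0.002 ]
rotvec [ 6.0000e-04 -1.4000e-03 -3.1396e+00]
((0.5445005297660828, -0.07519842684268951), 0.027926508337259293) [ 0.54456035 -0.07355044  0.11924625]
bluepad ((285.4024658203125, 76.67757415771484), (82.03508758544922, 87.58822631835938), 1.6366665363311768) [0.55007436 0.02494407 0.007     ]
```

View pics/w2.png

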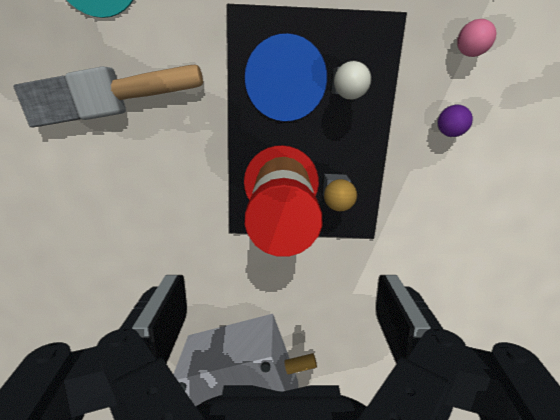

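The blue disc is clear at (285,77). Red lid is at (283,217), brass ball at (341,195). Next, grasp the red jar.

Scaled: 0.112 m / 0.6 = 0.1867, 0.1 m / 0.6 = 0.1667.

Emit:
send_path --moves '{"ticks":[[0,0,0,-0.0033,0.0017,0.05,0.085],[0,0,0,-0.0033,0.0017,0.1167,0.085],[0,0,0,-0.0033,0.0017,0.1667,0.085],[0,0,0,-0.0033,0.0017,0.1867,0.085],[0,0,0,-0.0033,0.0017,0.1867,0.085],[0,0,0,-0.0033,0.0017,0.1867,0.04],[0,0,0,-0.0033,0.0017,0.1867,0.04],[0,0,0,-0.0033,0.0017,0.1867,0.04],[0,0,0,-0.0033,0.0017,0.1867,0.04],[0,0,0,-0.0033,0.0017,0.1867,0.04]]}'

```text
clock: 9.88
eef_pos: [0.5451, -0.0755, 0.0902]
tool_rot: [0.718, 0.696, 0.001, 0.001]
ft_force: [-1.5, 0.5, 6.1]
grip_width: 0.0546
grasp_force: 63.1
```

```bash
python3 -c "
from h import *;go((.5445,-.0742,.089))"
```

```text
shift [ 0.0013 -0.0007  0.0012] at [ 0.5451 -0.0755  0.0902]
```

Emit:
send_path --moves '{"ticks":[[0,0,0,0,0,-0.0167,0.04],[0,0,0,0,0,-0.05,0.04],[0,0,0,0,0,-0.0833,0.04],[0,0,0,0,0,-0.1167,0.04],[0,0,0,0,0,-0.1167,0.04],[0,0,0,0,0,-0.1167,0.04]]}'

```text
clock: 10.62
eef_pos: [0.5434, -0.0754, 0.1574]
tool_rot: [0.718, 0.696, -0.0, -0.001]
ft_force: [-0.0, -0.3, -3.6]
grip_width: 0.0541
grasp_force: 64.0
```

```bash
python3 -c "
from h import *;go((.4531,.2928,.157))"
```

```text
shift [ 0.3653 -0.1014  0.0006] at [ 0.5434 -0.0754  0.1574]
```

Scaled: 0.365 m / 0.6 = 0.6083, 0.355 m / 0.6 = 0.5917.

Emit:
send_path --moves '{"ticks":[[0,0,0,0.05,-0.0167,0,0.04],[0,0,0,0.1333,-0.0367,0,0.04],[0,0,0,0.2167,-0.06,0,0.04],[0,0,0,0.3,-0.0833,0,0.04],[0,0,0,0.3833,-0.1067,0,0.04],[0,0,0,0.4667,-0.13,0,0.04],[0,0,0,0.5417,-0.15,0,0.04],[0,0,0,0.5917,-0.1667,0,0.04],[0,0,0,0.6083,-0.1692,0,0.04],[0,0,0,0.6083,-0.1692,0,0.04]]}'

```text
clock: 11.88
eef_pos: [0.4531, 0.2923, 0.1573]
tool_rot: [0.717, 0.697, -0.001, 0.0]
ft_force: [0.4, 0.2, -4.6]
grip_width: 0.0546
grasp_force: 64.1
```

Emit:
send_path --moves '{"ticks":[[0,0,0,0,0,0.0333,0.04],[0,0,0,0,0,0.075,0.04],[0,0,0,0,0,0.1,0.04],[0,0,0,0,0,0.11,0.04],[0,0,0,0,0,0.1133,0.04],[0,0,0,0,0,0.1167,0.04],[0,0,0,0,0,0.1167,0.04]]}'

```text
clock: 12.75
eef_pos: [0.4539, 0.2927, 0.0888]
tool_rot: [0.718, 0.696, 0.0, 0.0]
ft_force: [-0.9, 0.2, -3.2]
grip_width: 0.0544
grasp_force: 64.2
```

Scaled: 0.001 m / 0.6 = 0.0017.

Emit:
send_path --moves '{"ticks":[[0,0,0,0,0,0.0017,0.04],[0,0,0,0,0,0.0017,0.04]]}'

```text
clock: 13.0
eef_pos: [0.4536, 0.2925, 0.0874]
tool_rot: [0.718, 0.696, 0.0, 0.0]
ft_force: [-0.5, 0.2, -2.8]
grip_width: 0.0546
grasp_force: 64.2
```

Scaled: 0.0015 m / 0.6 = 0.0025, 0.001 m / 0.6 = 0.0017.

Emit:
send_path --moves '{"ticks":[[0,0,0,0,0,0.0017,0.04],[0,0,0,0,0,0.0025,0.04],[0,0,0,0,0,0.0025,0.04]]}'

```text
clock: 13.38
eef_pos: [0.4537, 0.2927, 0.0863]
tool_rot: [0.718, 0.696, 0.0, -0.0]
ft_force: [-1.5, -0.5, 0.7]
grip_width: 0.0542
grasp_force: 64.6
```

Emit:
send_path --moves '{"ticks":[[0,0,0,0,0,0.0008,0.04],[0,0,0,0,0,0.0008,0.04]]}'

```text
clock: 13.62
eef_pos: [0.4536, 0.2927, 0.0863]
tool_rot: [0.718, 0.696, 0.001, -0.0]
ft_force: [-2.2, -0.5, 4.9]
grip_width: 0.0544
grasp_force: 64.9
```

Scaled: -0.11 m / 0.6 = -0.1833, -0.08 m / 0.6 = -0.1333.

Emit:
send_path --moves '{"ticks":[[0,0,0,0,0,0,0.085],[0,0,0,0,0,0,0.085],[0,0,0,0,0,0,0.085],[0,0,0,0,0,0,0.085],[0,0,0,0,0,-0.05,0.085],[0,0,0,0,0,-0.1333,0.085],[0,0,0,0,0,-0.1833,0.085],[0,0,0,0,0,-0.1833,0.085],[0,0,0,0,0,-0.1833,0.085],[0,0,0,0,0,-0.1833,0.085]]}'

```text
clock: 14.88
eef_pos: [0.4527, 0.2919, 0.1937]
tool_rot: [0.718, 0.696, -0.002, -0.0]
ft_force: [-0.4, -0.2, -0.2]
grip_width: 0.0847
grasp_force: 0.0
```

Run:
```python
from h import *
go((.58,-.078,.2),-.03)
p,d=imaging.camera('top');cv2.imwrite('pics/t2.png',p[:,:,::-1]);np.savez('t2.npz',p=p,d=d);c=imaging.calibration('top')
for n,lo,hi,box in[('brass',(10,100,50),(30,255,255),(295,190,320,213)),('white',(0,0,120),(180,70,255),(245,190,270,212)),('redpad',(0,150,60),(4,255,255),(275,205,335,255)),('bluepad',(105,120,50),(130,255,255),(230,205,280,255)),('funnel',(4,180,80),(14,255,255),(395,215,480,300))]:
    k=blob(p,lo,hi,box);(u,v),r=cv2.minEnclosingCircle(k);e=cv2.fitEllipse(k);z=.042 if n in('brass','white') else .112 if n=='funnel' else .007
    print(n,(u,v,r),ray(c,(u,v),z),e[1],ray(c,e[0],z))
```

```text
shift [-0.3659  0.1383 -0.006 ] at [0.4527 0.2919 0.1937]
rotvec [-0.0025  0.0018 -0.    ]
rotvec [2.8000e-03 4.0000e-03 3.1416e+00]
brass (306.0, 202.0, 7.280210018157959) [ 0.59737701 -0.07903163  0.042     ] (13.64018726348877, 13.903236389160156) [ 0.5978435  -0.07909245  0.042     ]
white (254.6851806640625, 199.12962341308594, 6.107559680938721) [0.60569024 0.0240048  0.042     ] (10.102713584899902, 11.619998931884766) [0.60529843 0.02355619 0.042     ]
redpad (303.3932189941406, 230.10194396972656, 18.25795555114746) [ 0.54226258 -0.07538016  0.007     ] (34.69347381591797, 35.64680862426758) [ 0.54207334 -0.07546861  0.007     ]
bluepad (255.61009216308594, 227.9495391845703, 18.414505004882812) [0.54931965 0.02431845 0.007     ] (35.684879302978516, 36.1191291809082) [0.54928574 0.0244414  0.007     ]
funnel (437.3670959472656, 254.08860778808594, 30.268150329589844) [ 0.488852   -0.30677774  0.112     ] (49.3476676940918, 58.328468322753906) [ 0.4857719  -0.31425823  0.112     ]
```

View pics/t2.png

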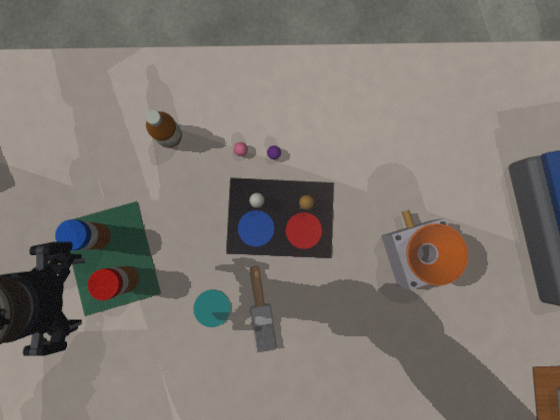

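Both jars stand on the mat, with lids at (72,235) and (105,284). The discs and balls are clear and unmoved, and the white and brass balls agree with 55 mm behind the disc centres. Now the brass ball.

Scaled: -0.363 m / 0.6 = -0.605, 0.156 m / 0.6 = 0.26, -0.04 rad / 6.2832 = -0.0064.

Emit:
send_path --moves '{"ticks":[[0,0,-0.0064,-0.605,0.26,0.1,0.085],[0,0,-0.0064,-0.605,0.26,0.1,0.085],[0,0,-0.0064,-0.605,0.26,0.1,0.085],[0,0,-0.0064,-0.605,0.26,0.1,0.085],[0,0,-0.0064,-0.605,0.26,0.1,0.085],[0,0,-0.0064,-0.605,0.26,0.1,0.085],[0,0,-0.0064,-0.605,0.26,0.1,0.085],[0,0,-0.0064,-0.605,0.26,0.1,0.085],[0,0,-0.0064,-0.605,0.26,0.1,0.085],[0,0,-0.0064,-0.605,0.26,0.1,0.085]]}'

```text
clock: 16.18
eef_pos: [0.5984, -0.0734, 0.1356]
tool_rot: [0.703, 0.711, 0.0, -0.0]
ft_force: [-0.2, 0.6, -0.1]
grip_width: 0.0848
grasp_force: 0.0
```

Run:
```python
from h import *
go((.5972,-.079,.021),-.07)
p,d=imaging.camera('wrist');c=imaging.calibration('wrist')
cv2.imwrite('pics/w3.png',p[:,:,::-1])
uv=c['mtx']@(c['R']@np.array([.5972,-.079,.042])+c['t']);print('expect',uv/uv[2])
u0,v0=(uv[:2]/uv[2]).astype(int)
k=blob(p,(10,100,50),(30,255,255),(u0-40,v0-40,u0+40,v0+40));(u,v),r=cv2.minEnclosingCircle(k);print((u,v,r),ray(c,(u,v),.042))
```

```text
shift [-0.0056 -0.0012  0.1146] at [ 0.5984 -0.0734  0.1356]
rotvec [ 0.     -0.0003  0.0823]
rotvec [ 4.0000e-04  0.0000e+00 -3.0593e+00]
expect [278.68621322 217.9349236    1.        ]
(279.7272644042969, 219.72727966308594, 20.28587532043457) [ 0.59799787 -0.08043214  0.042     ]
```

Scaled: 0.115 m / 0.6 = 0.1917, -0.006 m / 0.6 = -0.01, 0.08 rad / 6.2832 = 0.0127.

Emit:
send_path --moves '{"ticks":[[0,0,0.0127,-0.01,-0.0017,0.05,0.085],[0,0,0.0127,-0.01,-0.0017,0.1,0.085],[0,0,0.0127,-0.01,-0.0017,0.15,0.085],[0,0,0.0127,-0.01,-0.0017,0.18,0.085],[0,0,0.0127,-0.01,-0.0017,0.1917,0.085],[0,0,0.0127,-0.01,-0.0017,0.1917,0.085]]}'

```text
clock: 16.98
eef_pos: [0.5977, -0.0804, 0.0205]
tool_rot: [0.731, 0.682, 0.0, -0.0]
ft_force: [0.4, -0.2, 0.7]
grip_width: 0.0847
grasp_force: 0.0
```

```bash
python3 -c "
from h import *;go((.5976,-.0798,.021))"
```

```text
shift [ 0.0006 -0.0001 -0.0005] at [ 0.5977 -0.0804  0.0205]
```

Emit:
send_path --moves '{"ticks":[[0,0,0,0,0,0,0.02],[0,0,0,0,0,0,0.02],[0,0,0,0,0,0,0.02],[0,0,0,0,0,0,0.02],[0,0,0,0,0,0,0.02],[0,0,0,0,0,0,0.02],[0,0,0,0,0,0,0.02]]}'

```text
clock: 17.85
eef_pos: [0.5983, -0.0812, 0.021]
tool_rot: [0.731, 0.682, 0.0, 0.001]
ft_force: [-0.8, -0.2, 5.9]
grip_width: 0.0272
grasp_force: 58.8
```

Emit:
send_path --moves '{"ticks":[[0,0,0,0,0,-0.0333,0.02],[0,0,0,0,0,-0.1,0.02],[0,0,0,0,0,-0.1833,0.02],[0,0,0,0,0,-0.25,0.02],[0,0,0,0,0,-0.25,0.02],[0,0,0,0,0,-0.25,0.02]]}'

```text
clock: 18.6
eef_pos: [0.5968, -0.081, 0.1689]
tool_rot: [0.731, 0.682, -0.001, -0.001]
ft_force: [-0.2, 0.2, -1.8]
grip_width: 0.0274
grasp_force: 59.1
```

Run:
```python
from h import *
go((.489,-.307,.17))
p,d=imaging.camera('wrist');cv2.imwrite('pics/w4.png',p[:,:,::-1])
```

```text
shift [-0.233  -0.0917 -0.0009] at [ 0.5968 -0.081   0.1689]
```

View pics/w4.png

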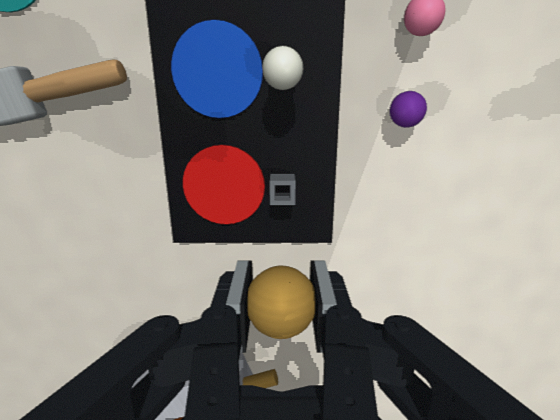

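Brass ball is held between the pads (281,301) and its post (283,190) is empty. Cross-check the funnel with the side view while moving over.

Scaled: -0.233 m / 0.6 = -0.3883, -0.05 m / 0.6 = -0.0833.

Emit:
send_path --moves '{"ticks":[[0,0,0,-0.0833,-0.0333,0,0.02],[0,0,0,-0.1667,-0.0667,0,0.02],[0,0,0,-0.25,-0.1,0,0.02],[0,0,0,-0.3333,-0.1333,0,0.02],[0,0,0,-0.375,-0.15,0,0.02],[0,0,0,-0.3883,-0.1533,0,0.02],[0,0,0,-0.3883,-0.1533,0,0.02]]}'

```text
clock: 19.52
eef_pos: [0.4891, -0.3067, 0.1689]
tool_rot: [0.732, 0.682, -0.0, -0.001]
ft_force: [-0.2, -0.0, -1.3]
grip_width: 0.0272
grasp_force: 59.2
```

Run:
```python
from h import *
c=imaging.calibration('side');p=np.load('side0.npz')['p']
k=blob(p,(4,180,80),(14,255,255),(320,95,390,140));e=cv2.fitEllipse(cv2.convexHull(k));print(e,ray(c,e[0],.112))
x,y,w,h=cv2.boundingRect(k);print(x,y,w,h,ray(c,(x,y+h*.4),.112),ray(c,(x+w,y+h*.4),.112))
p,d=imaging.camera('side');cv2.imwrite('pics/s2.png',cv2.resize(p[60:180,280:430,::-1],None,fx=3,fy=3))
go((.489,-.307,.11))
```

```text
((355.2322692871094, 116.03643798828125), (24.73578453063965, 42.25028610229492), 94.02468872070312) [ 0.48939962 -0.30323562  0.112     ]
335 104 42 25 [ 0.53940924 -0.30114847  0.112     ] [ 0.43828122 -0.32463204  0.112     ]
shift [-0.001  -0.0004  0.0593] at [ 0.4896 -0.3061  0.1693]
```

View pics/s2.png

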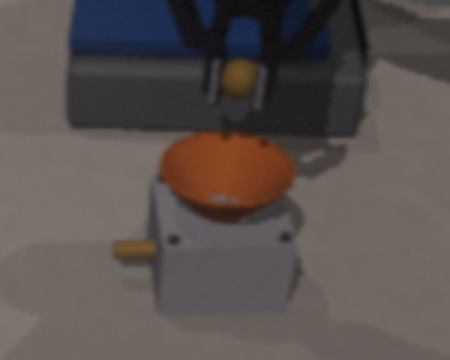

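Ball sits centred above the funnel (crop 240,77 over 229,165), and both views agree on the axis. Lower it and release.

Scaled: 0.058 m / 0.6 = 0.0967, 0.055 m / 0.6 = 0.0917.

Emit:
send_path --moves '{"ticks":[[0,0,0,-0.0017,0,0.05,0.02],[0,0,0,-0.0017,0,0.0917,0.02],[0,0,0,-0.0017,0,0.0967,0.02],[0,0,0,-0.0017,0,0.0967,0.02]]}'

```text
clock: 20.08
eef_pos: [0.4902, -0.3073, 0.1127]
tool_rot: [0.731, 0.682, 0.0, 0.0]
ft_force: [0.1, 0.5, -0.6]
grip_width: 0.0273
grasp_force: 59.2
```

Emit:
send_path --moves '{"ticks":[[0,0,0,0,0,0,0.045],[0,0,0,0,0,0,0.045],[0,0,0,0,0,0,0.045],[0,0,0,0,0,0,0.045],[0,0,0,0,0,-0.05,0.045],[0,0,0,0,0,-0.1167,0.045],[0,0,0,0,0,-0.1167,0.045]]}'

```text
clock: 20.95
eef_pos: [0.4916, -0.3095, 0.1863]
tool_rot: [0.731, 0.682, 0.001, 0.004]
ft_force: [0.3, -0.0, -0.0]
grip_width: 0.045
grasp_force: 0.0
```

Run:
```python
from h import *
go((.6045,.0213,.15),-.07)
p,d=imaging.camera('wrist');cv2.imwrite('pics/w5.png',p[:,:,::-1])
```

```text
shift [0.338  0.0892 0.0357] at [ 0.4916 -0.3095  0.1863]
rotvec [ 0.007   0.0037 -0.0002]
rotvec [ 0.0059 -0.011   3.1414]
```

View pics/w5.png

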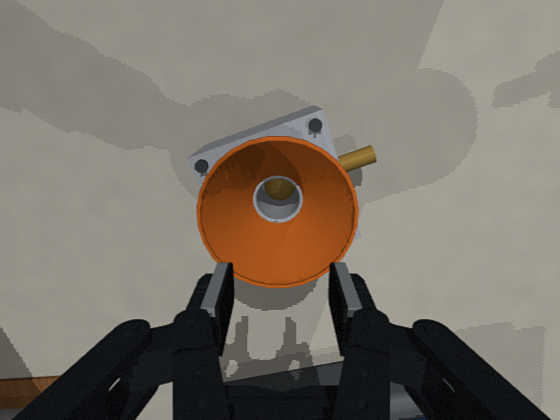

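The brass ball is in the well (280,190). Now the white ball.

Scaled: 0.335 m / 0.6 = 0.5583, 0.09 m / 0.6 = 0.15.

Emit:
send_path --moves '{"ticks":[[0,0,0,0.5583,0.15,0,0.085],[0,0,0,0.5583,0.15,0,0.085],[0,0,0,0.5583,0.15,0,0.085],[0,0,0,0.5583,0.15,0.05,0.085],[0,0,0,0.5583,0.15,0.05,0.085],[0,0,0,0.5583,0.15,0.0667,0.085],[0,0,0,0.5583,0.15,0.0667,0.085],[0,0,0,0.5583,0.15,0.0667,0.085]]}'

```text
clock: 22.0
eef_pos: [0.6019, 0.0194, 0.1413]
tool_rot: [0.731, 0.682, -0.001, -0.001]
ft_force: [-0.6, -0.8, -0.2]
grip_width: 0.085
grasp_force: 0.0
```

Run:
```python
from h import *
p,d=imaging.camera('wrist');c=imaging.calibration('wrist')
uv=c['mtx']@(c['R']@np.array([.6045,.0213,.042])+c['t']);u0,v0=(uv[:2]/uv[2]).astype(int);print('expect',u0,v0)
k=blob(p,(0,0,90),(180,70,255),(u0-28,v0-28,u0+28,v0+28));(u,v),r=cv2.minEnclosingCircle(k);print((u,v,r),ray(c,(u,v),.042))
go((.6045,.0213,.021),-.07)
```

```text
expect 283 204
(284.5, 203.36666870117188, 24.264982223510742) [0.60541846 0.02247514 0.042     ]
shift [0.0027 0.0022 0.121 ] at [0.6022 0.0188 0.142 ]
rotvec [-0.001   0.0005 -0.0011]
rotvec [8.0000e-04 1.6000e-03 3.1404e+00]
```

Scaled: 0.1205 m / 0.6 = 0.2008, 0.115 m / 0.6 = 0.1917.

Emit:
send_path --moves '{"ticks":[[0,0,0,0.005,0.0042,0.05,0.085],[0,0,0,0.005,0.0042,0.1,0.085],[0,0,0,0.005,0.0042,0.15,0.085],[0,0,0,0.005,0.0042,0.1917,0.085],[0,0,0,0.005,0.0042,0.2008,0.085],[0,0,0,0.005,0.0042,0.2008,0.085]]}'

```text
clock: 22.8
eef_pos: [0.6057, 0.0216, 0.0224]
tool_rot: [0.732, 0.681, 0.0, 0.0]
ft_force: [0.6, 0.5, 0.0]
grip_width: 0.0848
grasp_force: 0.0
```

Emit:
send_path --moves '{"ticks":[[0,0,0,0,0,0,0.02],[0,0,0,0,0,0,0.02],[0,0,0,0,0,0,0.02],[0,0,0,0,0,0,0.02],[0,0,0,0,0,0,0.02],[0,0,0,0,0,0,0.02],[0,0,0,0,0,0,0.02]]}'

```text
clock: 23.68
eef_pos: [0.6059, 0.0227, 0.0228]
tool_rot: [0.731, 0.682, 0.0, 0.0]
ft_force: [-1.5, 1.3, 6.6]
grip_width: 0.0273
grasp_force: 58.6
```

Emit:
send_path --moves '{"ticks":[[0,0,0,0,0,-0.0333,0.02],[0,0,0,0,0,-0.1,0.02],[0,0,0,0,0,-0.1833,0.02],[0,0,0,0,0,-0.25,0.02],[0,0,0,0,0,-0.25,0.02],[0,0,0,0,0,-0.25,0.02]]}'

```text
clock: 24.42
eef_pos: [0.6048, 0.0227, 0.1707]
tool_rot: [0.731, 0.682, -0.001, -0.001]
ft_force: [-0.3, 0.1, -1.5]
grip_width: 0.0271
grasp_force: 59.2
```

```bash
python3 -c "
from h import *;go((.489,-.307,.17),-.07)"
```

```text
shift [-0.337  -0.0925  0.0009] at [0.6048 0.0227 0.1707]
rotvec [-0.0016  0.0002  0.0001]
rotvec [-3.0000e-04 -2.5000e-03 -3.1415e+00]
```

Scaled: -0.337 m / 0.6 = -0.5617, -0.33 m / 0.6 = -0.55.

Emit:
send_path --moves '{"ticks":[[0,0,0,-0.0833,-0.0233,0,0.02],[0,0,0,-0.1667,-0.0467,0,0.02],[0,0,0,-0.25,-0.07,0,0.02],[0,0,0,-0.3333,-0.0933,0,0.02],[0,0,0,-0.4167,-0.1167,0,0.02],[0,0,0,-0.5,-0.14,0,0.02],[0,0,0,-0.55,-0.1533,0,0.02],[0,0,0,-0.5617,-0.1542,0,0.02],[0,0,0,-0.5617,-0.1542,0,0.02]]}'

```text
clock: 25.55
eef_pos: [0.4889, -0.3066, 0.1702]
tool_rot: [0.732, 0.682, -0.0, -0.002]
ft_force: [1.0, 0.4, -1.8]
grip_width: 0.0269
grasp_force: 59.2
```

```bash
python3 -c "
from h import *;go((.489,-.307,.112))"
```

```text
shift [-0.0005  0.0002  0.0582] at [ 0.4889 -0.3066  0.1702]
```

Scaled: 0.058 m / 0.6 = 0.0967, 0.055 m / 0.6 = 0.0917.

Emit:
send_path --moves '{"ticks":[[0,0,0,-0.0017,0,0.05,0.02],[0,0,0,-0.0017,0,0.0917,0.02],[0,0,0,-0.0017,0,0.0967,0.02],[0,0,0,-0.0017,0,0.0967,0.02]]}'

```text
clock: 26.05
eef_pos: [0.4901, -0.3071, 0.1141]
tool_rot: [0.731, 0.683, 0.0, -0.0]
ft_force: [-0.3, 0.1, -2.4]
grip_width: 0.0275
grasp_force: 59.2
```

Emit:
send_path --moves '{"ticks":[[0,0,0,0,0,0,0.045],[0,0,0,0,0,0,0.045],[0,0,0,0,0,0,0.045],[0,0,0,0,0,0,0.045],[0,0,0,0,0,-0.05,0.045],[0,0,0,0,0,-0.1167,0.045],[0,0,0,0,0,-0.15,0.045],[0,0,0,0,0,-0.15,0.045]]}'

```text
clock: 27.05
eef_pos: [0.4906, -0.3088, 0.2058]
tool_rot: [0.731, 0.682, 0.001, 0.002]
ft_force: [0.3, -0.1, -0.2]
grip_width: 0.0455
grasp_force: 0.0
```

Run:
```python
from h import *
p,d=imaging.camera('wrist');cv2.imwrite('pics/w6.png',p[:,:,::-1])
go((.4536,.2927,.2),-.03)
p,d=imaging.camera('top');np.savez('t3.npz',p=p,d=d);c=imaging.calibration('top');P=pts(c,d);h=cv2.cvtColor(p,cv2.COLOR_RGB2HSV)
for n,lo,hi in[('blue',(105,120,50),(130,255,255)),('red',(0,150,60),(4,255,255))]:
    m=(cv2.inRange(h,np.array(lo),np.array(hi))>0)&(P[...,2]>.108)&(P[...,2]<.13)&(d>0);m[:,200:]=0
    (a,b),r=cv2.minEnclosingCircle(P[m][:,:2].astype(np.float32));print(n,(a,b,r),P[m].mean(0))
```

```text
shift [ 0.597  -0.0782  0.0036] at [ 0.4898 -0.3083  0.2041]
rotvec [ 0.0012  0.0007 -0.0402]
rotvec [ 1.1000e-03 -1.9000e-03  3.1014e+00]
blue (0.5421271324157715, 0.35157760977745056, 0.027890846133232117) [0.5414637  0.35015754 0.11501403]
red (0.45325228571891785, 0.2933814525604248, 0.02794850803911686) [0.45294171 0.29243159 0.11505882]
```

View pics/w6.png

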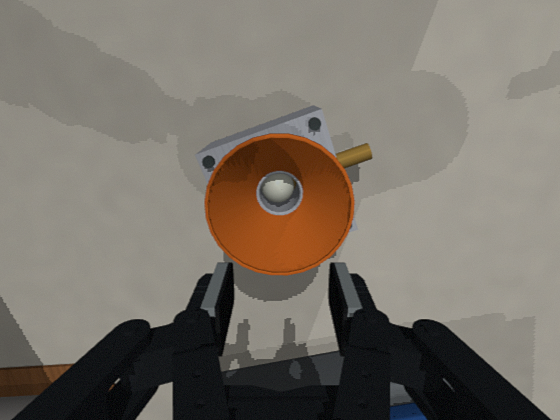

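The white ball is in the well on top of the brass (279,188). Next, the jars, red first.

Scaled: 0.597 m / 0.6 = 0.995, -0.078 m / 0.6 = -0.13, -0.04 rad / 6.2832 = -0.0064.

Emit:
send_path --moves '{"ticks":[[0,0,-0.0064,0.995,-0.13,0.0033,0.085],[0,0,-0.0064,0.995,-0.13,0.0033,0.085],[0,0,-0.0064,0.995,-0.13,0.0033,0.085],[0,0,-0.0064,0.995,-0.13,0.0033,0.085],[0,0,-0.0064,0.995,-0.13,0.0033,0.085],[0,0,-0.0064,0.995,-0.13,0.0033,0.085],[0,0,-0.0064,0.995,-0.13,0.0033,0.085],[0,0,-0.0064,0.995,-0.13,0.0033,0.085],[0,0,-0.0064,0.995,-0.13,0.0033,0.085],[0,0,-0.0064,0.995,-0.13,0.0033,0.085]]}'

```text
clock: 28.4
eef_pos: [0.452, 0.2952, 0.1998]
tool_rot: [0.717, 0.697, -0.001, -0.0]
ft_force: [0.5, -0.1, -0.3]
grip_width: 0.0852
grasp_force: 0.0
```

Emit:
send_path --moves '{"ticks":[[0,0,0,0,0,0,0.085],[0,0,0,0,0,0,0.085]]}'

```text
clock: 28.65
eef_pos: [0.4526, 0.2922, 0.2003]
tool_rot: [0.718, 0.697, -0.002, -0.0]
ft_force: [0.1, 0.2, 0.9]
grip_width: 0.085
grasp_force: 0.0
```

Run:
```python
from h import *
go((.4535,.293,.086),-.03)
p,d=imaging.camera('wrist');c=imaging.calibration('wrist');P=pts(c,d);h=cv2.cvtColor(p,cv2.COLOR_RGB2HSV)
for n,lo,hi in[('blue',(105,120,50),(130,255,255)),('red',(0,150,60),(4,255,255))]:
    m=(cv2.inRange(h,np.array(lo),np.array(hi))>0)&(P[...,2]>.108)&(P[...,2]<.13)&(d>0)
    if m.any():(a,b),r=cv2.minEnclosingCircle(P[m][:,:2].astype(np.float32));print(n,(a,b,r),P[m].mean(0))
```

```text
shift [0.0011 0.0011 0.1143] at [0.4526 0.2922 0.2003]
rotvec [-0.0024  0.0021  0.0003]
rotvec [-0.0034 -0.0038 -3.1413]
blue (0.5422123670578003, 0.35065406560897827, 0.028272613883018494) [0.5411224  0.35208289 0.1155626 ]
red (0.4531562328338623, 0.2926335334777832, 0.027837222442030907) [0.45329012 0.29429926 0.11551705]
```

The rows are not in the units I measure in: shifts go in shares of 0.6 m and turns go in shares of 2 pi rad. I convert before sending: 0.114 m / 0.6 = 0.19, 0.1 m / 0.6 = 0.1667.

Emit:
send_path --moves '{"ticks":[[0,0,0,0.0017,0.0017,0.05,0.085],[0,0,0,0.0017,0.0017,0.1167,0.085],[0,0,0,0.0017,0.0017,0.1667,0.085],[0,0,0,0.0017,0.0017,0.19,0.085],[0,0,0,0.0017,0.0017,0.19,0.085],[0,0,0,0.0017,0.0017,0.19,0.04],[0,0,0,0.0017,0.0017,0.19,0.04],[0,0,0,0.0017,0.0017,0.19,0.04],[0,0,0,0.0017,0.0017,0.19,0.04],[0,0,0,0.0017,0.0017,0.19,0.04]]}'

```text
clock: 29.95
eef_pos: [0.4552, 0.2946, 0.0897]
tool_rot: [0.718, 0.697, 0.001, 0.0]
ft_force: [-2.1, -0.9, 6.3]
grip_width: 0.0546
grasp_force: 62.6
```

Emit:
send_path --moves '{"ticks":[[0,0,0,0,0,-0.0167,0.04],[0,0,0,0,0,-0.05,0.04],[0,0,0,0,0,-0.0833,0.04],[0,0,0,0,0,-0.125,0.04],[0,0,0,0,0,-0.125,0.04],[0,0,0,0,0,-0.125,0.04]]}'

```text
clock: 30.7
eef_pos: [0.454, 0.2935, 0.1619]
tool_rot: [0.718, 0.696, -0.001, -0.0]
ft_force: [-0.1, 0.5, -4.3]
grip_width: 0.0543
grasp_force: 64.1
```

```bash
python3 -c "
from h import *;go((.5423,-.0754,.157))"
```

```text
shift [-0.3661  0.0993  0.0051] at [0.454  0.2935 0.1619]
```

Scaled: -0.365 m / 0.6 = -0.6083, -0.355 m / 0.6 = -0.5917.

Emit:
send_path --moves '{"ticks":[[0,0,0,-0.05,0.0133,0,0.04],[0,0,0,-0.1333,0.0367,0,0.04],[0,0,0,-0.2167,0.06,0,0.04],[0,0,0,-0.3,0.0833,0,0.04],[0,0,0,-0.3833,0.1067,0,0.04],[0,0,0,-0.4667,0.1267,0,0.04],[0,0,0,-0.5417,0.15,0,0.04],[0,0,0,-0.5917,0.1633,0,0.04],[0,0,0,-0.6083,0.165,0,0.04],[0,0,0,-0.6083,0.165,0,0.04]]}'

```text
clock: 31.95
eef_pos: [0.5416, -0.0739, 0.1616]
tool_rot: [0.718, 0.696, -0.001, -0.001]
ft_force: [-0.0, 0.6, -4.6]
grip_width: 0.0545
grasp_force: 64.1
```

Run:
```python
from h import *
go((.5423,-.0745,.095))
p,d=imaging.camera('side');cv2.imwrite('pics/s3.png',cv2.resize(p[130:270,230:400,::-1],None,fx=3,fy=3))
```

```text
shift [-0.0006  0.0009  0.0666] at [ 0.5416 -0.0739  0.1616]
```

View pics/s3.png

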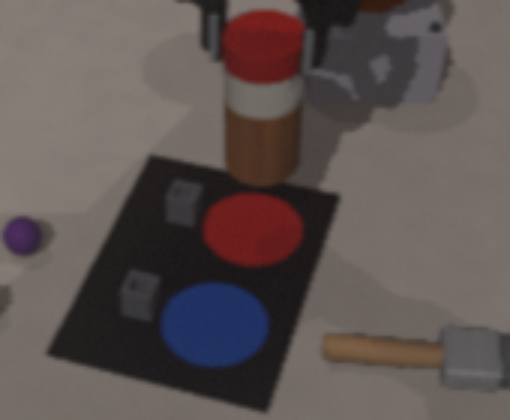

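The red jar hangs upright over the plate, above the red disc (253,229). Lowering.

Scaled: 0.066 m / 0.6 = 0.11, 0.065 m / 0.6 = 0.1083.

Emit:
send_path --moves '{"ticks":[[0,0,0,0,0.0008,0.0333,0.04],[0,0,0,0,0.0008,0.075,0.04],[0,0,0,0,0.0008,0.1,0.04],[0,0,0,0,0.0008,0.1083,0.04],[0,0,0,0,0.0008,0.11,0.04],[0,0,0,0,0.0008,0.11,0.04]]}'

```text
clock: 32.75
eef_pos: [0.5437, -0.0739, 0.0976]
tool_rot: [0.718, 0.696, 0.001, 0.001]
ft_force: [0.1, -0.4, -2.6]
grip_width: 0.0542
grasp_force: 64.2
```

Emit:
send_path --moves '{"ticks":[[0,0,0,0,0,0.0017,0.04],[0,0,0,0,0,0.0033,0.04],[0,0,0,0,0,0.0033,0.04]]}'

```text
clock: 33.12
eef_pos: [0.543, -0.074, 0.0949]
tool_rot: [0.718, 0.696, -0.0, 0.0]
ft_force: [0.2, -0.6, -3.4]
grip_width: 0.0542
grasp_force: 64.2
```

Scaled: 0.002 m / 0.6 = 0.0033, 0.001 m / 0.6 = 0.0017.

Emit:
send_path --moves '{"ticks":[[0,0,0,0,0,0.0017,0.04],[0,0,0,0,0,0.0033,0.04],[0,0,0,0,0,0.0033,0.04]]}'

```text
clock: 33.5
eef_pos: [0.5431, -0.074, 0.0938]
tool_rot: [0.718, 0.696, 0.0, 0.0]
ft_force: [-2.9, 1.1, 6.1]
grip_width: 0.0543
grasp_force: 64.9
```

Emit:
send_path --moves '{"ticks":[[0,0,0,0,0,0.0017,0.04],[0,0,0,0,0,0.0017,0.04]]}'

```text
clock: 33.75
eef_pos: [0.5431, -0.0741, 0.0937]
tool_rot: [0.718, 0.696, 0.0, 0.001]
ft_force: [-6.1, -0.2, 11.2]
grip_width: 0.0543
grasp_force: 65.6
```

Scaled: -0.105 m / 0.6 = -0.175, -0.07 m / 0.6 = -0.1167.

Emit:
send_path --moves '{"ticks":[[0,0,0,0,0,-0.0017,0.04],[0,0,0,0,0,-0.0017,0.085],[0,0,0,0,0,-0.0017,0.085],[0,0,0,0,0,-0.0017,0.085],[0,0,0,0,0,-0.0017,0.085],[0,0,0,0,0,-0.05,0.085],[0,0,0,0,0,-0.1167,0.085],[0,0,0,0,0,-0.175,0.085],[0,0,0,0,0,-0.175,0.085],[0,0,0,0,0,-0.175,0.085]]}'

```text
clock: 35.0
eef_pos: [0.5427, -0.0739, 0.1962]
tool_rot: [0.718, 0.696, -0.0, -0.0]
ft_force: [-0.3, -0.0, -0.4]
grip_width: 0.0848
grasp_force: 0.0
```

```bash
python3 -c "
from h import *;go((.5415,.352,.2),-.03)"
```

```text
shift [ 0.4257 -0.0139 -0.0038] at [ 0.5427 -0.0739  0.1962]
rotvec [-0.0007 -0.      0.    ]
rotvec [ 1.0000e-04 -1.1000e-03 -3.1416e+00]
```

Scaled: 0.426 m / 0.6 = 0.71, -0.014 m / 0.6 = -0.0233.

Emit:
send_path --moves '{"ticks":[[0,0,0,0.71,-0.0233,-0.0067,0.085],[0,0,0,0.71,-0.0233,-0.0067,0.085],[0,0,0,0.71,-0.0233,-0.0067,0.085],[0,0,0,0.71,-0.0233,-0.0067,0.085],[0,0,0,0.71,-0.0233,-0.0067,0.085],[0,0,0,0.71,-0.0233,-0.0067,0.085],[0,0,0,0.71,-0.0233,-0.0067,0.085],[0,0,0,0.71,-0.0233,-0.0067,0.085],[0,0,0,0.71,-0.0233,-0.0067,0.085],[0,0,0,0.71,-0.0233,-0.0067,0.085]]}'

```text
clock: 36.25
eef_pos: [0.5418, 0.3506, 0.2002]
tool_rot: [0.718, 0.696, -0.001, -0.0]
ft_force: [0.1, -1.0, 0.4]
grip_width: 0.085
grasp_force: 0.0
```

```bash
python3 -c "
from h import *;go((.5415,.352,.086),-.03)"
```

```text
shift [ 0.0015 -0.0002  0.1142] at [0.5418 0.3506 0.2002]
rotvec [-0.0011  0.0011 -0.0018]
rotvec [1.7000e-03 1.8000e-03 3.1398e+00]
```

Scaled: 0.114 m / 0.6 = 0.19, 0.1 m / 0.6 = 0.1667.

Emit:
send_path --moves '{"ticks":[[0,0,0,0.0017,0,0.05,0.085],[0,0,0,0.0017,0,0.1167,0.085],[0,0,0,0.0017,0,0.1667,0.085],[0,0,0,0.0017,0,0.19,0.085],[0,0,0,0.0017,0,0.19,0.085],[0,0,0,0.0017,0,0.19,0.04],[0,0,0,0.0017,0,0.19,0.04],[0,0,0,0.0017,0,0.19,0.04],[0,0,0,0.0017,0,0.19,0.04],[0,0,0,0.0017,0,0.19,0.04]]}'

```text
clock: 37.5
eef_pos: [0.5429, 0.3542, 0.0891]
tool_rot: [0.718, 0.697, 0.002, 0.0]
ft_force: [-0.5, -0.4, 5.7]
grip_width: 0.0544
grasp_force: 64.0
```

Emit:
send_path --moves '{"ticks":[[0,0,0,0,0,-0.0167,0.04],[0,0,0,0,0,-0.05,0.04],[0,0,0,0,0,-0.0833,0.04],[0,0,0,0,0,-0.125,0.04],[0,0,0,0,0,-0.125,0.04],[0,0,0,0,0,-0.125,0.04]]}'

```text
clock: 38.25
eef_pos: [0.5413, 0.353, 0.1607]
tool_rot: [0.718, 0.696, -0.001, -0.0]
ft_force: [0.1, 0.3, -1.7]
grip_width: 0.0544
grasp_force: 63.6
```

```bash
python3 -c "
from h import *;go((.5495,.0245,.16))"
```

```text
shift [-0.3281  0.018   0.001 ] at [0.5413 0.353  0.1607]
```

Scaled: -0.3265 m / 0.6 = -0.5442, 0.002 m / 0.6 = 0.0033.

Emit:
send_path --moves '{"ticks":[[0,0,0,-0.05,0.0033,0,0.04],[0,0,0,-0.1333,0.0083,0,0.04],[0,0,0,-0.2167,0.0133,0,0.04],[0,0,0,-0.3,0.0167,0,0.04],[0,0,0,-0.3833,0.0217,0,0.04],[0,0,0,-0.4667,0.0267,0,0.04],[0,0,0,-0.525,0.03,0,0.04],[0,0,0,-0.5442,0.03,0,0.04],[0,0,0,-0.5442,0.03,0,0.04]]}'

```text
clock: 39.38
eef_pos: [0.5494, 0.0262, 0.1608]
tool_rot: [0.718, 0.696, -0.001, -0.001]
ft_force: [-0.0, 0.3, -2.9]
grip_width: 0.0544
grasp_force: 63.7
```

Emit:
send_path --moves '{"ticks":[[0,0,0,0,0,0.0333,0.04],[0,0,0,0,0,0.075,0.04],[0,0,0,0,0,0.1,0.04],[0,0,0,0,0,0.1083,0.04],[0,0,0,0,0,0.11,0.04],[0,0,0,0,0,0.11,0.04],[0,0,0,0,0,0.1117,0.04],[0,0,0,0,0,0.1117,0.04]]}'

```text
clock: 40.38
eef_pos: [0.5503, 0.0263, 0.0952]
tool_rot: [0.718, 0.696, 0.0, 0.0]
ft_force: [-0.4, 0.1, -2.2]
grip_width: 0.0542
grasp_force: 63.8
```

Scaled: 0.0015 m / 0.6 = 0.0025, 0.001 m / 0.6 = 0.0017.

Emit:
send_path --moves '{"ticks":[[0,0,0,0,0,0.0017,0.04],[0,0,0,0,0,0.0025,0.04],[0,0,0,0,0,0.0025,0.04]]}'

```text
clock: 40.75
eef_pos: [0.55, 0.0264, 0.0933]
tool_rot: [0.718, 0.696, -0.0, -0.0]
ft_force: [0.4, -0.3, -2.2]
grip_width: 0.0543
grasp_force: 63.8
```

Emit:
send_path --moves '{"ticks":[[0,0,0,0,0,0.0017,0.04],[0,0,0,0,0,0.0017,0.04]]}'

```text
clock: 41.0
eef_pos: [0.55, 0.0264, 0.0931]
tool_rot: [0.718, 0.696, 0.0, 0.0]
ft_force: [-2.6, -0.8, 6.0]
grip_width: 0.0542
grasp_force: 64.3
```

Contact at the predicted height. Release, rise and withdraw toward the robot so the cameras can see.

Scaled: -0.11 m / 0.6 = -0.1833, -0.07 m / 0.6 = -0.1167.

Emit:
send_path --moves '{"ticks":[[0,0,0,0,0,0,0.085],[0,0,0,0,0,0,0.085],[0,0,0,0,0,0,0.085],[0,0,0,0,0,0,0.085],[0,0,0,0,0,-0.05,0.085],[0,0,0,0,0,-0.1167,0.085],[0,0,0,0,0,-0.1833,0.085]]}'

```text
clock: 41.88
eef_pos: [0.5498, 0.0264, 0.2032]
tool_rot: [0.718, 0.696, -0.0, -0.0]
ft_force: [0.6, 0.6, 0.3]
grip_width: 0.085
grasp_force: 0.0
```

Emit:
send_path --moves '{"ticks":[[0,0,0,0.3667,-0.1667,-0.0333,0.085],[0,0,0,0.3667,-0.1667,-0.0333,0.085],[0,0,0,0.3667,-0.1667,-0.0333,0.085],[0,0,0,0.3667,-0.1667,-0.0333,0.085],[0,0,0,0.3667,-0.1667,-0.0333,0.085],[0,0,0,0.3667,-0.1667,-0.0333,0.085]]}'

```text
clock: 42.62
eef_pos: [0.4566, 0.2492, 0.2222]
tool_rot: [0.717, 0.697, -0.0, 0.0]
ft_force: [0.3, 0.7, 0.7]
grip_width: 0.0847
grasp_force: 0.0
```

Run:
```python
from h import *
p,d=imaging.camera('top');c=imaging.calibration('top');P=pts(c,d);h=cv2.cvtColor(p,cv2.COLOR_RGB2HSV);cv2.imwrite('pics/t4.png',p[:,:,::-1])
for n,lo,hi in[('blue',(105,120,50),(130,255,255)),('red',(0,150,60),(4,255,255))]:
    m=(cv2.inRange(h,np.array(lo),np.array(hi))>0)&(P[...,2]>.112)&(P[...,2]<.13)&(d>0)
    (a,b),r=cv2.minEnclosingCircle(P[m][:,:2].astype(np.float32));print(n,(a,b,r),P[m].mean(0))
```

```text
blue (0.5494718551635742, 0.024881822988390923, 0.027821434661746025) [0.54913559 0.02493534 0.11916703]
red (0.5406328439712524, -0.07438120990991592, 0.02784125506877899) [ 0.54057089 -0.07448757  0.11912537]
```

View pics/t4.png

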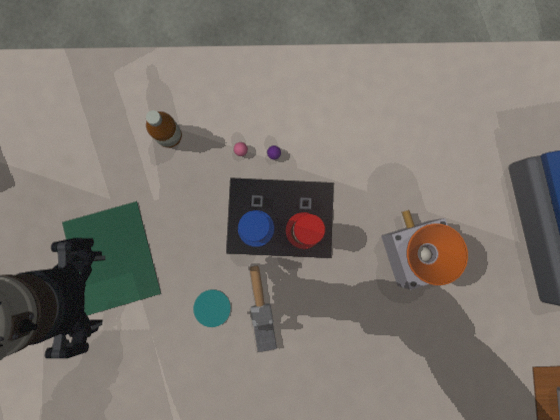

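Jars are back on their discs, within 2 mm: blue (256,228), red (305,230). The white ball shows in the well (428,254), and the bottle and brush have not moved.

Emit:
send_path --moves '{"ticks":[[0,0,0,0,0,0,0.085],[0,0,0,0,0,0,0.085]]}'

```text
clock: 42.92
eef_pos: [0.4572, 0.2482, 0.2222]
tool_rot: [0.718, 0.696, -0.0, 0.0]
ft_force: [0.2, 0.2, 0.3]
grip_width: 0.0851
grasp_force: 0.0
```

```bash
python3 -c "
from workcell import workorder;print(workorder.job_done())"
```

```text
the job is handed in; nothing more can be done
None
```

I handed the job in at about 43 s on the robot's clock: the camera shows both jars within about 2 mm of their disc centres, the brass ball in the well with the white one on top, and the bottle and brush unmoved; no verdict was returned.

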